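# Click the coffee grinder's thumbwheel to the cafetiere setting and start it

## Robot

A 6-joint arm with a two-finger parallel gripper is mounted at the origin on the work surface. World frame = base frame: x ahead of the robot, y to its left, z up, the work surface at z = 0. Lengths are in m, angles in rad, forces in N, time in s.
With the tool pointing down it reaches from about 0.35 to 0.85 m from the base axis. Payload 8.1 kg.
Tool frame: the origin (TCP) lies at the very end of the fingers, on their centre line; the grasp point (between the pads) lies 19 mm behind it; z points along the fingers, y is the line along which they close (so a half turn about z gives the same grasp; the last joint's range is limited). The gripper opens to 93 mm and grips with 3 to 60 N. Pads are 15 mm wide; open, the fingers measure 128 mm over their backs; the gripper's body (75 mm by 188 mm) begins 65 mm behind the grasp point.
Start: joints at [-1.265, 0.13, 1.488, -0, 1.523, -0.085], TCP at [0.229, -0.555, 0.192] pointing down, gripper open.
Joint ranges: [-2.96, 2.96], [-0.89, 2.26], [0.02, 2.5], [-1.34, 4.48], [0, 2.73], [-2.66, 2.66]. Speed limits (rad/s): [2.39, 2.39, 2.79, 3.14, 3.14, 3.14].

## Interface

Orientations are given as a rotation vector (axis times angle).
In Python, from plant import robot gives the robot as it stands. The module is installed in compiled form; this text tells all that it offers.
- The arm moves only by the tool play_rows, never from a script. Its argument "increments" is text: rows parted by semicolons, each of 5 numbers parted by spaces: the shift along the tool's x, y, z in mm, then the turn about the tool's z in degrees, then the closure, from -1 (fully open) to 1 (shut). In form: dx dy dz yaw claw; .... A call has 1 to 20 rows; each row is the pose to reach, as a shift and turn from the pose commanded when the call began, along the tool's axes at that moment; what a row does not reach only later rows make up. A row lasts 1/10 s, in which the tool goes at most 50 mm and 8.59 degrees, less where a joint would pass 70% of its speed; a pose out of reach is approached as far as the arm can. A call with a gripper value outside its range is refused whole. The fingers move at their own pace and stop on an object; "force" is the grip in N (left out, the last holds). Time passes only in rows, so rows that repeat a pose let the fingers close. It gives the time, the measured TCP pose, the force, the opening and the grip force at its end, in the units of the state.
- robot.read_state(): the state, without advancing time (a new reading comes with each control period).
- robot.read_camera(name): name is "scene" or "top" or "wrist"; returns the picture (400x640x3 uint8, blue, green, red); there is no depth.
- robot.calibration(name): a dict with "vertical_fov" (degrees; the focal length in pixels is half the picture's height over the tangent of half this angle, whatever the lens; pixels are square), "cx", "cy" (the principal point, pixels), "D" ([k1, k2, p1, p2, k3] as OpenCV has them; the pictures are not rectified), "rvec" (rotation vector, rad) and "tvec" (3), from world to camera coordinates, as OpenCV has them. Camera axes: x right, y down, z forward; pixel columns grow to the right and rows downward; lengths in m; the calibration is good to about 2 mm. A picture is of the moment at which its call begins: read the wrist's pose just before it. calibration takes no time and is no camera call; for the wrist camera it gives the pose at the moment of the call.
- robot.close_job(): hands the job in; it is judged then, once.
Trained networks look in the newest picture that a camera, given by its name, has taken for a name from the list of things; names that differ only in an ending like _2 or _b are one class to them, and where a whole thing is asked for, a point or a joint stands for the part that bears it (a point fixed in the world has none). Each returns a list of dicts, best first, with "conf" (0 to 1); they miss things now and then, are a little off and sometimes report something else, mostly with a low value. They report only what shows in the picture. A call takes as long as a camera call.
- robot.recognise(camera, query): "centre" ([x, y, z] in m, in world coordinates, good to about 4 mm: the middle of the surface that is visible of it).
- robot.regions_of(camera, query): "pixels" (400x640 bool, what is visible of it).
- robot.landmark_of(camera, query): "centre" ([x, y, z] in m, in world coordinates, good to about 4 mm: a listed point, or the origin of a listed thing).
The state is a dict: "t": time; "q": joint angles; "dq": joint speeds; "joint_torque": joint torques, N m; "tool_pos": TCP position; "orientation": TCP orientation; "force": force on the tool from outside, world axes, zero at the start; "wrist_torque": the same for the moment, N m; "opening": finger opening in m; "gripper_force": force on a finger pad.
Only numpy, scipy, OpenCV 4.12 (cv2) and the standard library are available. Lean on these libraries where they do the work, as an engineer would, in place of code of your own. Each camera call takes 0.05 s, during which the arm holds its last target. There are 200 camera calls.

## Task

Set the coffee grinder for the cafetiere: with a fingertip, flick the protruding front edge of its thumbwheel round, click by click, until the wheel rests with its pointer on the second-largest of the six grind dots, and only then press the start button on its deck all the way down and let it come up again. Touch it with the fingers only, do not lift or shove the grinder, and leave its cup and everything else on the worktop where it is.

Things in the scene. Friction and masses are not known exactly. Their poses are not given: they have to be found in the camera images.
- grinder: Low black coffee grinder, loose on rubber feet, 4 kg, 230 (x) by 130 (y) by 250 mm. Origin: centre of underside. -x points out of its front (wheel edge sticks out there, cup bay below), z up; facing the front, -y is to the right. Flat deck at z = 200 mm. Head's front face: x = -110 mm, z = 113 to 200 mm. Hopper at the rear of the deck: x = 18 to 110 mm, up to z = 249 mm.
- wheel (a joint): Thumbwheel angle, rad, counter-clockwise from above. Clicks every 0.785: 0 = pointer on the smallest dot (fine), 3.142 = second-largest, 3.927 = largest (coarse); stops 0.09 beyond both ends. Grows when the front edge is pushed toward the grinder's -y (right, facing the front); turns both ways. About 2.5 N at the edge moves it off a click; past half a click it snaps on to the next.
- wheel_axis (a point): Centre of the wheel's top face, on its upright axis, at grinder x = -84 mm, z = 200 mm. The steel wheel lies flat in a pocket of the deck, 13 mm thick, top flush with the deck. Its disc has radius 32 mm; 8 upright round lugs of radius 3.3 mm, 45 deg apart, are centred on radius 38 mm, so their tips reach 41 mm. Neighbouring lugs leave a 22 mm gap.
- wheel_front (a point): Point fixed to the grinder straight in front of the wheel axis, 38 mm from it along the grinder's -x, level with the wheel's top: the middle of the free front edge, which overhangs the head's front face by 15 mm. When the wheel rests on a click this point lies midway between two lugs, which stand 22.5 deg either side of it.
- pointer_tip (a point): Outer end of the black pointer bar on the wheel's top, 39.5 mm from the axis, in line with one lug; turns with the wheel. From above, counter-clockwise from the grinder's +x, it stands at -112.5 deg + wheel angle.
- dot5 (a point): Centre of the second-largest dot (8.4 mm across). Six flat white dots lie on the deck round the wheel axis at radius 50 mm, 45 deg apart, in order of size from 3.2 mm across (right of the front edge) round the rear to 9.8 mm across (left of the front edge).
- start_top (a point): Centre of the top of the round steel start button, 22 mm across, on the deck, 74 mm straight behind the wheel axis (grinder x = -10, y = 0); z = 212 mm when up; its collar, 38 mm across, rises 4 mm over the deck.
- start (a joint): Travel of the start button in m: 0 up, 0.004 fully down; spring, about 5 N to bottom; comes up by itself.
- dosing_cup: Open steel cup, 58 mm across, 72 mm high, standing loose on the grinder's base plate in the bay below the wheel (its rim is 95 mm below the wheel). Origin: centre of its underside. Stays where it is.
- mug: White mug, 82 mm across, 92 mm high, beside the grinder. Origin: centre of its underside. Bystander.
- cafetiere: Glass and steel cafetiere, 92 mm across, 187 mm high to its knob, handle at its -y, beside the grinder. Origin: centre of its underside. Bystander.
- tamper: Steel tamper, 58 mm across, 80 mm high, beside the grinder. Origin: centre of its underside. Bystander.
- bean_jar: Amber glass jar with wooden cap, 90 mm across, 150 mm high. Origin: centre of its underside. Bystander.
- milk_jug: Steel jug with handle, 80 mm across, 100 mm high. Origin: centre of its underside. Bystander.
- scoop: Steel coffee spoon, 160 mm long, lying on the worktop. Bystander.

How it is judged:
On the way, in this order (a step that is already met when the one before it is completed fails the run):
1. the wheel rests with its pointer on the second-largest dot (value of joint wheel between 2.94159 and 3.34159 rad and velocity of joint wheel between -0.2 and 0.2 rad/s), for 0.2 s.
2. the start button is pressed down with the wheel at that setting (value of joint start above 0.0028 m and value of joint wheel between 2.94159 and 3.34159 rad), for 0.04 s.
At the end, for the whole second after the job is handed in: The wheel rests within 0.2 rad of 3.142 rad (pointer on the second-largest dot); the start button is up again after being pressed at least 2.8 mm down. The grinder stands upright within 20 mm of its place, the cup within 25 mm and the bystanders within 30 mm of theirs (value of joint wheel between 2.94159 and 3.34159 rad and velocity of joint wheel between -0.1 and 0.1 rad/s and value of joint start below 0.001 m and distance of grinder from where it was at the start of the episode below 0.02 m and angle between grinder's own z axis and vertical below 0.05 rad and linear speed of grinder below 0.01 m/s and distance of dosing_cup from where it was at the start of the episode below 0.025 m and distance of each of mug, cafetiere, tamper, bean_jar, milk_jug, scoop from where it was at the start of the episode below 0.03 m); the robot touches nothing.
It fails at once if the start button is pressed while the wheel is not on the second-largest dot (value of joint start above 0.0025 m and not (value of joint wheel between 2.75159 and 3.53159 rad)).
It fails at once if the grinder is lifted, tipped or shoved (distance of grinder from where it was at the start of the episode above 0.02 m or angle between grinder's own z axis and vertical above 0.1 rad).
It fails at once if the arm or the gripper's body, not the fingers, presses on the grinder (contact force between the arm and grinder above 4 N).
It fails at once if the dosing cup is displaced or lifted (distance of dosing_cup from where it was at the start of the episode above 0.025 m).
It fails at once if a bystander is displaced or lifted (distance of any of mug, cafetiere, tamper, bean_jar, milk_jug, scoop from where it was at the start of the episode above 0.03 m).
It also fails if it takes over 51 s, if anything falls off the work surface, if the arm or the gripper's body presses on something with over 40 N, if the wrist force passes 120 N, or if a joint passes its speed limit or range.

## Working session

There is one attempt and no reset: what is moved stays moved. The work goes in short steps, Python scripts to look and compute and a tool call to move; the robot and the scene stay as the last step left them, time stands still between calls to the robot, and variables do not carry over. Pictures are saved under pics/ and viewed, at most 10 in all, crops included, and the job is handed in when it is done.

Besides the shell and the picture viewer there is one more tool, called after ">>>" by a JSON object that holds its "op" and its "data". play_rows: Moves the arm, as the interface text tells. Its arguments: {"type":"object","properties":{"increments":{"type":"string"},"force":{"type":"number"}},"required":["increments"]}

```bash
mkdir -p pics; cat > h.py <<'E'
from plant import robot
import numpy as np, cv2
def cam(n):
    c=robot.calibration(n); f=200/np.tan(np.radians(c["vertical_fov"])/2)
    K=np.array([[f,0,c["cx"]],[0,f,c["cy"]],[0,0,1.]]); return K,np.array(c["D"],float),np.array(c["rvec"],float),np.array(c["tvec"],float)
def proj(n,P):
    K,D,r,t=cam(n); return cv2.projectPoints(np.array(P,float).reshape(-1,1,3),r,t,K,D)[0][:,0]
def unproj(n,px,z):
    K,D,r,t=cam(n); u=cv2.undistortPoints(np.array(px,float).reshape(-1,1,2),K,D)[:,0]
    R=cv2.Rodrigues(r)[0]; d=np.c_[u,np.ones(len(u))]@R; o=-R.T@t
    return o+d*((z-o[2])/d[:,2])[:,None]
E
python3 - <<'E'
from h import *
np.set_printoptions(precision=4,suppress=True)
s=robot.read_state(); print(s["t"],s["tool_pos"],s["orientation"],s["opening"])
for n in ["scene","top"]:
    cv2.imwrite(f"pics/{n}0.png",robot.read_camera(n))
    for q in ["wheel_axis","wheel_front","pointer_tip","dot5","start_top","grinder","dosing_cup","mug","cafetiere","tamper","bean_jar","milk_jug"]:
        print(n,q,[(np.array(d["centre"]),round(d["conf"],2)) for d in robot.landmark_of(n,q)[:2]])
print(robot.read_state()["t"])
E
```

```text
0.0 [ 0.2284 -0.5541  0.1909] [-3.08   -0.6096  0.0003] 0.0928421685988562
scene wheel_axis [(array([ 0.5433, -0.0626,  0.2049]), 0.56)]
scene wheel_front [(array([ 0.5501, -0.1039,  0.202 ]), 0.96)]
scene pointer_tip [(array([ 0.5697, -0.0293,  0.1996]), 0.76)]
scene dot5 [(array([ 0.4977, -0.0493,  0.2038]), 0.97)]
scene start_top [(array([0.5309, 0.0096, 0.2112]), 0.39)]
scene grinder [(array([ 0.5331,  0.019 , -0.0023]), 0.81)]
scene dosing_cup [(array([ 0.5459, -0.0352,  0.0165]), 0.44)]
scene mug [(array([ 0.3982, -0.4119,  0.0031]), 0.42)]
scene cafetiere [(array([0.6878, 0.0698, 0.0014]), 0.88)]
scene tamper [(array([ 0.4402, -0.0939,  0.001 ]), 0.77)]
scene bean_jar [(array([0.4771, 0.472 , 0.002 ]), 0.97)]
scene milk_jug [(array([ 0.3995, -0.4115,  0.0023]), 0.61), (array([ 0.5717, -0.0312,  0.1997]), 0.3)]
top wheel_axis [(array([ 0.5447, -0.066 ,  0.1961]), 0.87)]
top wheel_front [(array([ 0.5518, -0.1036,  0.1993]), 0.89)]
top pointer_tip [(array([ 0.5711, -0.0325,  0.2022]), 0.69)]
top dot5 [(array([ 0.4943, -0.0538,  0.1966]), 0.9)]
top start_top [(array([0.5332, 0.007 , 0.2131]), 0.53)]
top grinder []
top dosing_cup []
top mug [(array([0.3783, 0.0308, 0.0011]), 0.91)]
top cafetiere [(array([0.6911, 0.0642, 0.0013]), 0.77), (array([ 0.5404, -0.0633,  0.1981]), 0.51)]
top tamper []
top bean_jar [(array([0.476 , 0.4663, 0.0018]), 0.66), (array([ 0.3081, -0.2942, -0.0027]), 0.66)]
top milk_jug [(array([ 0.4016, -0.4137,  0.0025]), 0.85), (array([ 0.4435, -0.0919, -0.0007]), 0.69)]
1.3
```

```bash
ls pics
```

```text
scene0.png
top0.png
```

View pics/top0.png

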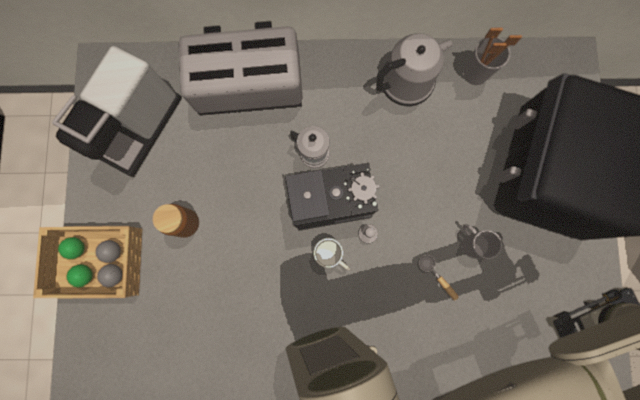

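View pics/scene0.png

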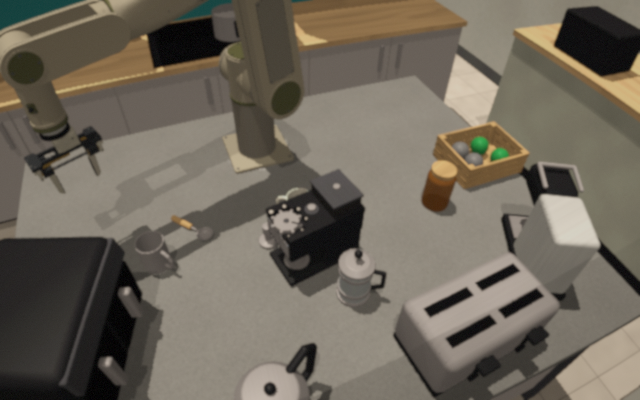

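The top view shows the grinder at (335,195), with its front facing right (world -y) and the wheel at (362,187). The mug is at (328,252), the tamper at (368,232) and the cafetiere at (313,143). In the scene view the wheel is at (288,220). The pointer isn't readable at this scale, so I'll move the wrist camera closer.

```bash
python3 - <<'E'
from h import *
np.set_printoptions(precision=2,suppress=True)
from scipy.spatial.transform import Rotation as R
s=robot.read_state(); M=R.from_rotvec(s["orientation"]).as_matrix(); print(M)
# goal: TCP over point 60mm outside front
psi=np.radians(99.5); gx=np.array([np.cos(psi),np.sin(psi),0]); ax=np.array([.544,-.0643,.2])
for d,z in((.06,.32),(.1,.3)):
    P=ax-gx*d; P[2]=z; print(P,1000*M.T@(P-s["tool_pos"]))
K,D,r,t=cam("wrist"); Rc=cv2.Rodrigues(r)[0]; c=-Rc.T@t
print("cam in tool mm",1000*M.T@(c-s["tool_pos"]),(M.T@Rc.T))
im=cv2.imread("pics/top0.png"); cv2.imwrite("pics/top0c.png",cv2.resize(im[160:230,280:390],None,fx=7,fy=7,interpolation=cv2.INTER_CUBIC))
E
```

```text
[[ 0.92  0.38  0.  ]
 [ 0.38 -0.92 -0.  ]
 [-0.    0.   -1.  ]]
[ 0.55 -0.12  0.32] [ 465.08 -274.83 -128.07]
[ 0.56 -0.16  0.3 ] [ 456.16 -235.84 -108.07]
cam in tool mm [  75.35   -0.51 -193.53] [[ 0.   -0.96 -0.27]
 [ 1.    0.    0.  ]
 [-0.   -0.27  0.96]]
```

View pics/top0c.png

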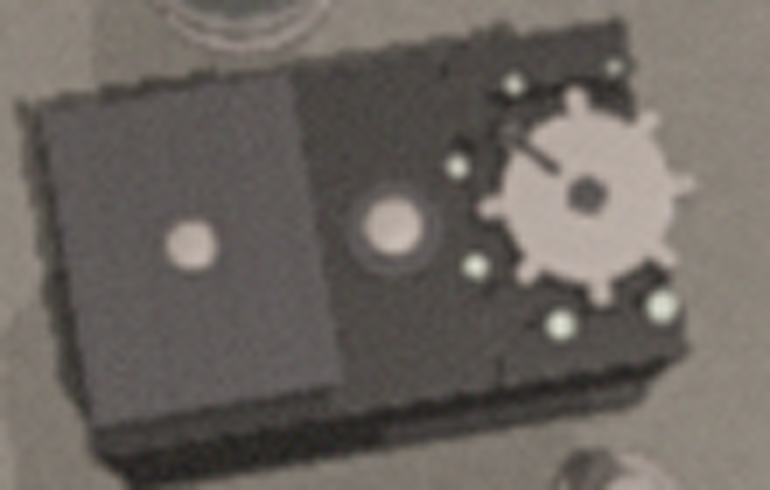

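The pointer lies midway between dots 2 and 3, so the wheel is between clicks, with one lug at the front. Next I move to just in front of it, with the gripper closed.

>>> {"op": "play_rows", "data": {"increments": "0 0 -50 5 1; 40 -20 -80 13 1; 85 -42 -110 13 1; 130 -66 -110 13 1; 175 -90 -110 13 1; 220 -114 -110 13 1; 265 -138 -110 13 1; 310 -162 -110 13 1; 355 -186 -110 13 1; 400 -210 -110 13 1; 440 -228 -110 13 1; 456 -236 -110 13 1; 456 -236 -110 13 1; 456 -236 -110 13 1", "force": 20}}

```text
t: 2.7
tool_pos: [0.5603, -0.1625, 0.3017]
orientation: [3.131, 0.26, -0.001]
force: [0.4, -1.5, -0.1]
opening: 0.0008
gripper_force: 0.0
```

```bash
cat > look.py <<'E'
from h import *
import sys
from scipy.spatial.transform import Rotation as R
np.set_printoptions(precision=4,suppress=True)
s=robot.read_state(); M=R.from_rotvec(s["orientation"]).as_matrix()
print(s["t"],s["tool_pos"],"yaw x",np.degrees(np.arctan2(M[1,0],M[0,0])),M[2],s["opening"],s["force"])
im=robot.read_camera("wrist"); 
if len(sys.argv)>1: cv2.imwrite(f"pics/{sys.argv[1]}.png",im)
for q in ["wheel_axis","wheel_front","pointer_tip","dot5","start_top"]:
    for c in ["wrist"]:
        print(c,q,[(np.array(d["centre"]),round(d["conf"],2)) for d in robot.landmark_of(c,q)[:2]])
E
python3 look.py w1
```

```text
2.7 [ 0.5603 -0.1625  0.3017] yaw x 9.482837943461966 [-0.0007  0.0001 -1.    ] 0.0008347895081727084 [ 0.3716 -1.4659 -0.1212]
wrist wheel_axis [(array([ 0.5429, -0.062 ,  0.1974]), 0.85)]
wrist wheel_front [(array([ 0.5526, -0.1062,  0.2001]), 0.76)]
wrist pointer_tip [(array([ 0.5709, -0.0333,  0.201 ]), 0.81)]
wrist dot5 [(array([ 0.498 , -0.0507,  0.2014]), 0.81)]
wrist start_top [(array([0.5329, 0.0049, 0.2123]), 0.57)]
```

View pics/w1.png

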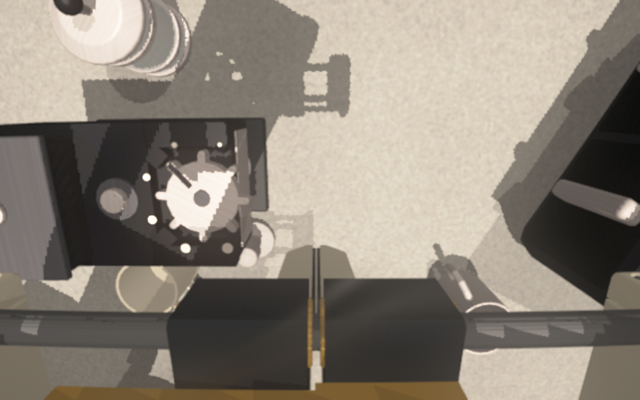

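The wrist view shows the wheel hub at (201,198), the pointer toward (172,167), the dots and the start button at (113,198). The closed fingertips are at (316,250). I'll fit the grinder pose to the dots.

```bash
python3 - <<'E'
from h import *
from scipy.optimize import least_squares
np.set_printoptions(precision=4,suppress=True)
# grinder frame pts
a=np.radians(-112.5+45*np.arange(6)); dots=np.c_[-.084+.05*np.cos(a),.05*np.sin(a),.2*np.ones(6)]
P=np.vstack([dots,[[-.084,0,.2],[-.01,0,.212]]])
W=np.array([[220,144],[174,145],[147,177],[152,219],[185,248],[227,248],[201,198],[112,196]],float)
T=np.array([[615,67],[513,82],[457,165],[475,265],[561,325],[662,305],[588,195],[393,225]])/7+[280-.5,160-.5]
def w(p): c,s=np.cos(p[2]),np.sin(p[2]); return P@np.array([[c,s,0],[-s,c,0],[0,0,1]])+[p[0],p[1],0]
for nm,sets in(("w",[("wrist",W)]),("t",[("top",T)]),("both",[("wrist",W),("top",T)])):
    f=lambda p:np.concatenate([(proj(n,w(p))-o).ravel() for n,o in sets])
    r=least_squares(f,[.533,.019,1.74],loss="soft_l1"); p=r.x
    print(nm,p,np.degrees(p[2]),"axis",w(p)[6],"start",w(p)[7],np.abs(r.fun).max()); 
    if nm!="t":print(r.fun[:16].reshape(-1,2))
E
```

```text
w [0.5325 0.0183 1.7294] 99.08839634451718 axis [ 0.5458 -0.0646  0.2   ] start [0.5341 0.0085 0.212 ] 5.313557039763538
[[-0.2072  0.6886]
 [ 0.6393 -0.2488]
 [-0.1343 -0.5159]
 [ 0.1459 -0.1737]
 [ 0.0395 -0.6532]
 [-0.2138 -0.3825]
 [ 0.5766  0.1407]
 [-0.9238  5.3136]]
t [0.5314 0.0189 1.7391] 99.64562515099016 axis [ 0.5455 -0.0639  0.2   ] start [0.5331 0.0091 0.212 ] 0.2103739889585654
both [0.5324 0.0184 1.7309] 99.17080699098535 axis [ 0.5457 -0.0645  0.2   ] start [0.5339 0.0085 0.212 ] 5.477123305760301
[[-0.3993  0.7004]
 [ 0.4561 -0.1706]
 [-0.2602 -0.3975]
 [ 0.0845 -0.0632]
 [ 0.0142 -0.5873]
 [-0.2458 -0.3728]
 [ 0.471   0.1817]
 [-1.0084  5.4771]]
```

```bash
python3 - <<'E'
from h import *
im=cv2.imread("pics/w1.png"); cv2.imwrite("pics/w1c.png",cv2.resize(im[225:400,230:410],None,fx=4,fy=3.4,interpolation=cv2.INTER_CUBIC))
from scipy.spatial.transform import Rotation as R
s=robot.read_state(); M=R.from_rotvec(s["orientation"]).as_matrix();p=s["tool_pos"]
for q in [(0,0,0),(0,17.5,0),(0,-17.5,0),(7.5,0,0),(7.5,17.5,0),(7.5,17.5,-40),(7.5,17.5,-65)]: print(q,proj("wrist",p+M@np.array(q)/1000)[0])
E
```

```text
(0, 0, 0) [316.714469  243.2373482]
(0, 17.5, 0) [346.33400702 243.23345963]
(0, -17.5, 0) [287.09078383 243.22029408]
(7.5, 0, 0) [316.72890834 231.23154154]
(7.5, 17.5, 0) [346.64700531 231.23194704]
(7.5, 17.5, -40) [353.79893928 259.07392012]
(7.5, 17.5, -65) [360.20664797 284.0664925 ]
```

View pics/w1c.png

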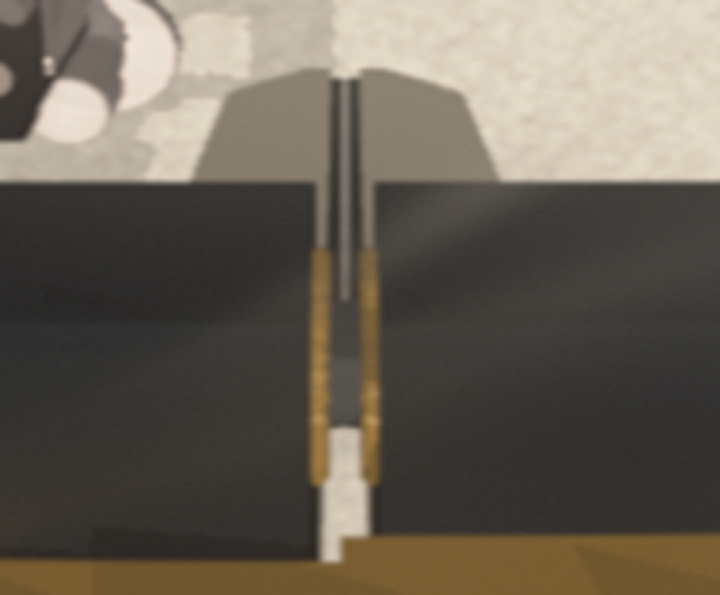

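The finger tapers near its tip, so I'll put the tip well below the wheel (z≈0.17) and sweep with the full-width part.

>>> {"op": "play_rows", "data": {"increments": "-16 -10 -0 0 1; -16 -28 40 0 1; -16 -28 85 0 1; -16 -28 125 0 1; -16 -28 131 0 1; -16 -38 131 0 1; -16 -48 131 0 1; -16 -48 131 0 1; -11 -48 131 0 1; -6 -48 131 0 1; -1 -48 131 0 1; 4 -48 131 0 1; 4 -48 131 0 1; 4 -48 131 0 1"}}

```text
t: 4.4
tool_pos: [0.5564, -0.1149, 0.1706]
orientation: [-3.131, -0.257, 0.001]
force: [0.3, -0.2, -0.4]
opening: 0.0002
gripper_force: 0.0
```

```bash
cat > ang.py <<'E'
from h import *
import sys
np.set_printoptions(precision=4,suppress=True)
ax=np.array([.5456,-.0643]); psi=99.4
s=robot.read_state(); r=s["tool_pos"][:2]-ax; ps=np.radians(psi)
print("t",s["t"],"tcp x,y rel axis mm",1000*np.array([r@[np.sin(ps),-np.cos(ps)], -r@[np.cos(ps),np.sin(ps)]]),"z",s["tool_pos"][2],"F",s["force"])
for n in ["wrist","top","scene"]:
    im=robot.read_camera(n)
    if len(sys.argv)>1: cv2.imwrite(f"pics/{sys.argv[1]}_{n}.png",im)
    for q in ["pointer_tip"]:
        for d in robot.landmark_of(n,q)[:2]:
            v=np.array(d["centre"])[:2]-ax; print(n,q,"wheel deg",(np.degrees(np.arctan2(v[1],v[0]))-psi+112.5)%360,"rad mm",1000*np.hypot(*v),round(d["conf"],2))
    for d in robot.landmark_of(n,"start_top")[:1]: print(n,"start",np.array(d["centre"]))
E
python3 ang.py a1
```

```text
t 4.4 tcp x,y rel axis mm [ 2.3763 51.6315] z 0.17062736055404834 F [ 0.2709 -0.2196 -0.3881]
wrist pointer_tip wheel deg 62.436880960848136 rad mm 40.20808376433774 0.73
top start [0.5334 0.0085 0.2147]
scene pointer_tip wheel deg 63.32880980940671 rad mm 42.674699764614616 0.82
scene pointer_tip wheel deg 260.4684386940783 rad mm 376.81539246692137 0.27
scene start [0.5327 0.009  0.2125]
```

View pics/a1_wrist.png

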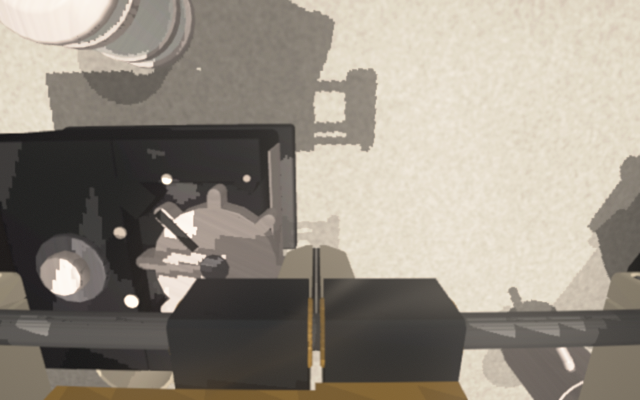

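The wheel hasn't moved: hub (215,266), pointer tip (160,212). The finger is slimmer at wheel height than I assumed and passed in front of the lug, so I'll sweep closer in.

>>> {"op": "play_rows", "data": {"increments": "0 8 0 0 1; -15 8 0 0 1; -30 8 0 0 1; -30 -2 0 0 1; -30 -8 0 0 1; -24 -8 0 0 1; -18 -8 0 0 1; -12 -8 0 0 1; -6 -8 0 0 1; 0 -8 0 0 1; 0 -8 0 0 1"}}

```text
t: 5.95
tool_pos: [0.5559, -0.1069, 0.1707]
orientation: [-3.131, -0.258, -0.0]
force: [-0.7, 0.3, 1.0]
opening: 0.0006
gripper_force: 0.1
```

```bash
python3 ang.py a2
```

```text
t 5.95 tcp x,y rel axis mm [ 3.184  43.6655] z 0.1707435432316933 F [-0.6994  0.3055  1.0222]
wrist pointer_tip wheel deg 90.20124889583555 rad mm 40.31736598539145 0.82
wrist start [0.5312 0.0058 0.2099]
top start [ 0.5548 -0.1006  0.199 ]
scene pointer_tip wheel deg 88.08163936884931 rad mm 42.44997055358225 0.68
scene pointer_tip wheel deg 237.69075139196505 rad mm 336.591414031909 0.25
scene start [0.6875 0.0745 0.0006]
```

The wheel is now on 90° (click 2), so this works. One click at a time from here.

>>> {"op": "play_rows", "data": {"increments": "0 10 0 0 1; 0 16 0 0 1; -16 16 0 0 1; -33 16 0 0 1; -33 6 0 0 1; -33 -1 0 0 1; -27 -1 0 0 1; -21 -1 0 0 1; -15 -1 0 0 1; -9 -1 0 0 1; -3 -1 0 0 1; 0 -1 0 0 1; 0 -1 0 0 1"}}

```text
t: 7.7
tool_pos: [0.5553, -0.1056, 0.1708]
orientation: [-3.131, -0.258, 0.0]
force: [-0.9, 0.3, -0.5]
opening: 0.0005
gripper_force: 0.2
```

```bash
python3 ang.py a3
```

```text
t 7.7 tcp x,y rel axis mm [ 2.8557 42.3844] z 0.17076516906336053 F [-0.8642  0.2744 -0.4734]
wrist pointer_tip wheel deg 134.79408075919991 rad mm 39.0190978880855 0.73
wrist start [0.5307 0.0072 0.2123]
top pointer_tip wheel deg 181.18056094930458 rad mm 47.93349559546017 0.4
top start [0.5311 0.0113 0.2138]
scene pointer_tip wheel deg 132.7098296212719 rad mm 42.09750586436204 0.65
scene start [0.5303 0.0084 0.2109]
```

Now 135°. One more click, after which I back out to the front and look.

>>> {"op": "play_rows", "data": {"increments": "0 10 0 0 1; 0 17 0 0 1; -16 17 0 0 1; -33 17 0 0 1; -33 7 0 0 1; -33 0 0 0 1; -27 0 0 0 1; -21 0 0 0 1; -15 0 0 0 1; -9 0 0 0 1; -3 0 0 0 1; 0 0 0 0 1; 0 0 0 0 1; 0 10 0 0 1; 0 20 0 0 1; 0 30 0 0 1; 0 30 -50 0 1; 0 30 -100 0 1; 0 30 -100 0 1; 0 30 -100 0 1"}}

```text
t: 10.15
tool_pos: [0.561, -0.1369, 0.2732]
orientation: [3.129, 0.256, 0.006]
force: [-0.5, -0.1, -1.7]
opening: 0.0004
gripper_force: 0.0
```

```bash
python3 ang.py a4
```

```text
t 10.15 tcp x,y rel axis mm [ 3.2988 74.0908] z 0.2731560281707324 F [-0.5306 -0.134  -1.6664]
wrist pointer_tip wheel deg 183.90473245748305 rad mm 38.79858244833179 0.75
wrist pointer_tip wheel deg 180.30099187537144 rad mm 48.30010351955777 0.21
wrist start [0.5321 0.0086 0.2102]
top pointer_tip wheel deg 178.3283785078325 rad mm 41.57403035549959 0.81
top start [0.688  0.0679 0.0024]
scene pointer_tip wheel deg 176.05289798387076 rad mm 37.863570882842 0.6
scene start [0.532  0.0081 0.2116]
```

View pics/a4_wrist.png

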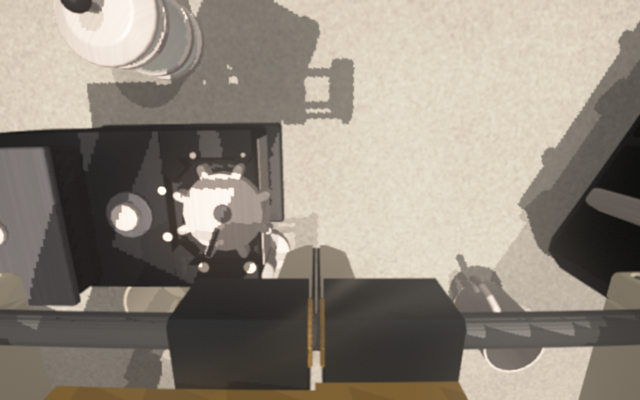

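The pointer runs from the hub (223,213) to (209,255), straight at the second-largest dot (204,267), so the wheel is set. Next, over to the button.

>>> {"op": "play_rows", "data": {"increments": "-3 -45 0 0 1; -3 -95 0 0 1; -3 -140 0 0 1; -3 -148 0 0 1; -3 -148 0 0 1; -3 -148 40 0 1; -3 -148 55 0 1; -3 -148 58 0 1; -3 -148 60 0 1; -3 -148 62 0 1; -3 -148 64 0 1; -3 -148 65 0 1; -3 -148 66 0 1; -3 -148 66 0 1"}}

```text
t: 12.0
tool_pos: [0.5328, 0.01, 0.2051]
orientation: [3.131, 0.257, 0.0]
force: [-0.3, 0.6, 0.2]
opening: 0.0005
gripper_force: 0.0
```

```bash
python3 - <<'E'
from h import *
s=robot.read_state(); print(s["force"],s["wrist_torque"],s["tool_pos"])
a=robot.read_camera("scene");b=robot.read_camera("wrist")
print([d["centre"] for d in robot.landmark_of("wrist","start_top")],[d["centre"] for d in robot.landmark_of("scene","start_top")])
u,v=proj("scene",[.533,.009,.212])[0].astype(int)
c=cv2.resize(a[v-45:v+35,u-60:u+60],None,fx=5,fy=5,interpolation=cv2.INTER_CUBIC)
cv2.imwrite("pics/b1.png",np.vstack([c,]))
E
```

```text
[-0.31090531  0.60422447  0.24965557] [0.02811087 0.02784319 0.00079108] [0.53279339 0.00999214 0.20505212]
[[0.5341, 0.0063, 0.212]] [[0.532, 0.0099, 0.2102]]
```

View pics/b1.png

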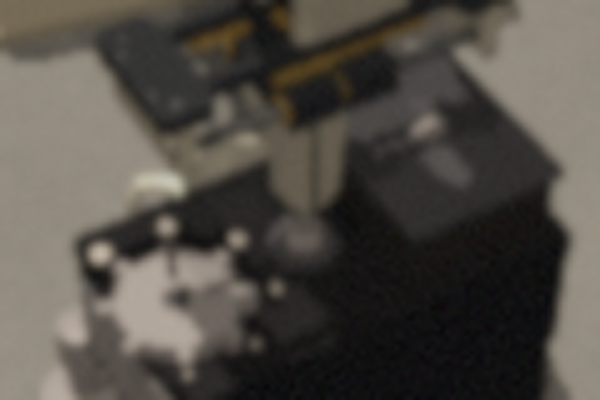

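The fingertip sits just above the button and hasn't touched it yet, so the real fingers end short of the reported TCP. I'll turn the gripper 90° so its wide part isn't over the hopper, then press in small steps.

>>> {"op": "play_rows", "data": {"increments": "0 0 -15 -8 1; 0 0 -20 -16 1; 0 2 -20 -24 1; 0 2 -20 -32 1; 0 2 -20 -40 1; 0 2 -20 -48 1; 0 2 -20 -56 1; 0 2 -20 -64 1; 0 2 -20 -72 1; 0 2 -20 -80 1; 0 2 -20 -88 1; 0 2 -20 -90 1; 0 2 -20 -90 1; 0 2 -20 -90 1"}}

```text
t: 13.6
tool_pos: [0.5331, 0.008, 0.225]
orientation: [2.034, 2.394, 0.0]
force: [-0.2, 0.5, 0.7]
opening: 0.0005
gripper_force: 0.0
```

>>> {"op": "play_rows", "data": {"increments": "0 0 10 0 1; 0 0 16 0 1; 0 0 20 0 1; 0 0 22 0 1; 0 0 24 0 1; 0 0 24 0 1"}}

```text
t: 14.2
tool_pos: [0.533, 0.008, 0.2007]
orientation: [-2.032, -2.396, 0.0]
force: [0.5, -0.4, 0.2]
opening: 0.0007
gripper_force: 0.0
```

>>> {"op": "play_rows", "data": {"increments": "0 0 1 0 1; 0 0 2 0 1; 0 0 3 0 1; 0 0 3 0 1"}}

```text
t: 14.6
tool_pos: [0.533, 0.008, 0.1978]
orientation: [-2.032, -2.396, 0.0]
force: [0.3, 0.2, -0.7]
opening: 0.0005
gripper_force: 0.0
```

>>> {"op": "play_rows", "data": {"increments": "0 0 1 0 1; 0 0 2 0 1; 0 0 3 0 1; 0 0 3 0 1"}}

```text
t: 15.0
tool_pos: [0.5329, 0.008, 0.1947]
orientation: [-2.032, -2.396, 0.0]
force: [-0.2, 0.7, -0.1]
opening: 0.0006
gripper_force: 0.0
```

>>> {"op": "play_rows", "data": {"increments": "0 0 1 0 1; 0 0 2 0 1; 0 0 3 0 1; 0 0 3 0 1"}}

```text
t: 15.4
tool_pos: [0.533, 0.008, 0.1917]
orientation: [-2.032, -2.396, 0.0]
force: [-0.0, -0.3, -0.6]
opening: 0.0006
gripper_force: 0.0
```

```bash
python3 - <<'E'
from h import *
s=robot.read_state(); print(s["force"],s["wrist_torque"],s["tool_pos"])
a=robot.read_camera("scene");b=robot.read_camera("wrist")
u,v=proj("scene",[.533,.009,.212])[0]; print(u,v,proj("scene",[s["tool_pos"],s["tool_pos"]+[0,0,.02]]))
u,v=int(u),int(v)
c=cv2.resize(a[v-60:v+40,u-60:u+60],(480,400),interpolation=cv2.INTER_CUBIC)
w=b[150:400,180:430]; w=cv2.resize(w,(320,400))[:400]
cv2.imwrite("pics/b2.png",np.hstack([c,w]))
E
```

```text
[-0.0206003  -0.25280547 -0.64767966] [-0.01930793 -0.05371737 -0.02613266] [0.53295133 0.00800017 0.19171894]
311.4610548710471 206.19180312010528 [[311.0554373  211.65953842]
 [311.08896394 206.35680638]]
```

View pics/b2.png

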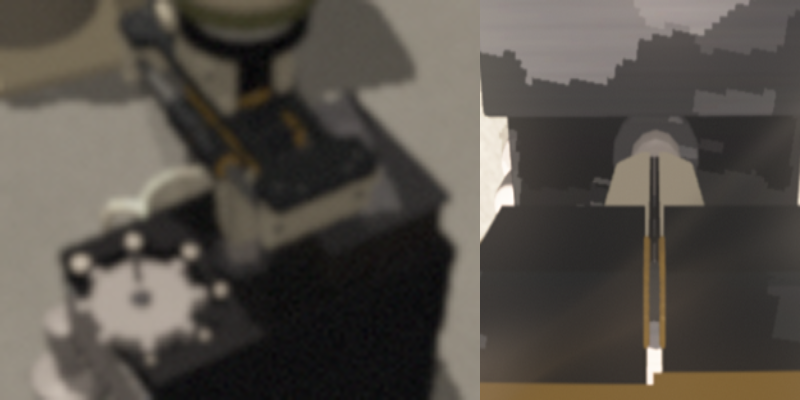

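The fingers are lined up over the button and still just above it: tip at (655,155), button right behind at (655,140). I'll keep lowering in small steps.

>>> {"op": "play_rows", "data": {"increments": "0 0 1 0 1; 0 0 2 0 1; 0 0 2 0 1"}}

```text
t: 15.8
tool_pos: [0.5329, 0.008, 0.1897]
orientation: [-2.032, -2.396, 0.0]
force: [-0.8, -0.1, -1.1]
opening: 0.0005
gripper_force: 0.0
```

>>> {"op": "play_rows", "data": {"increments": "0 0 1 0 1; 0 0 2 0 1; 0 0 2 0 1"}}

```text
t: 16.1
tool_pos: [0.533, 0.008, 0.1877]
orientation: [-2.032, -2.396, 0.0]
force: [1.0, -0.9, 0.2]
opening: 0.0006
gripper_force: 0.0
```

>>> {"op": "play_rows", "data": {"increments": "0 0 1 0 1; 0 0 2 0 1; 0 0 2 0 1"}}

```text
t: 16.4
tool_pos: [0.533, 0.008, 0.1857]
orientation: [-2.032, -2.396, 0.0]
force: [-0.3, -0.0, -0.3]
opening: 0.0004
gripper_force: 0.0
```

>>> {"op": "play_rows", "data": {"increments": "0 0 1 0 1; 0 0 1 0 1; 0 0 1 0 1"}}

```text
t: 16.7
tool_pos: [0.5331, 0.008, 0.1851]
orientation: [2.032, 2.396, 0.0]
force: [-1.7, -0.8, 1.3]
opening: 0.0004
gripper_force: 0.8
```

Contact is starting at about z=0.1855. Now I press the 4 mm travel.

>>> {"op": "play_rows", "data": {"increments": "0 0 1 0 1; 0 0 2 0 1; 0 0 2 0 1"}}

```text
t: 17.0
tool_pos: [0.5331, 0.008, 0.183]
orientation: [2.032, 2.396, 0.0]
force: [-0.9, 1.1, 4.1]
opening: 0.0007
gripper_force: 1.8
```

>>> {"op": "play_rows", "data": {"increments": "0 0 1 0 1; 0 0 1 0 1"}}

```text
t: 17.2
tool_pos: [0.5332, 0.008, 0.1821]
orientation: [2.032, 2.396, 0.0]
force: [-1.4, -0.1, 3.6]
opening: 0.0004
gripper_force: 2.2
```

>>> {"op": "play_rows", "data": {"increments": "0 0 1 0 1; 0 0 1 0 1"}}

```text
t: 17.4
tool_pos: [0.5332, 0.008, 0.1815]
orientation: [2.032, 2.396, 0.0]
force: [-1.5, -0.2, 6.7]
opening: 0.0009
gripper_force: 3.6
```

>>> {"op": "play_rows", "data": {"increments": "0 0 1 0 1; 0 0 1 0 1"}}

```text
t: 17.6
tool_pos: [0.5333, 0.008, 0.1814]
orientation: [2.032, 2.395, 0.001]
force: [-6.0, -0.7, 12.3]
opening: 0.0003
gripper_force: 6.3
```

The button has bottomed: 12 N, with no further travel. Back up and away.

>>> {"op": "play_rows", "data": {"increments": "0 0 -4 0 1; 0 0 -15 0 1; 0 0 -40 0 1; 0 0 -80 0 1; 0 0 -120 0 1; 0 0 -140 0 1; 0 0 -140 0 1; 0 0 -140 0 1; 0 0 -140 0 1"}}

```text
t: 18.5
tool_pos: [0.5323, 0.008, 0.3179]
orientation: [-2.031, -2.394, 0.003]
force: [-0.8, -0.5, 0.0]
opening: 0.0007
gripper_force: 0.0
```

```bash
python3 ang.py a5; python3 - <<'E'
from h import *
for n in("top","scene","wrist"):
    for q in("dot5","wheel_axis","start_top"): print(n,q,[d["centre"] for d in robot.landmark_of(n,q)[:1]])
a,b=cv2.imread("pics/a5_wrist.png"),cv2.imread("pics/a5_scene.png")
cv2.imwrite("pics/f.png",np.hstack([cv2.resize(a,(480,300)),cv2.resize(b[150:290,220:400],(320,249))[:249].copy() if 0 else cv2.resize(b[150:290,220:400],(320,300))]))
E
```

```text
t 18.5 tcp x,y rel axis mm [ -1.2659 -73.5295] z 0.3178984367229689 F [-0.7733 -0.4853  0.0157]
wrist pointer_tip wheel deg 182.09645914825046 rad mm 36.67424164178442 0.9
wrist start [0.5325 0.0082 0.2094]
top pointer_tip wheel deg 177.36609762664693 rad mm 40.933726925360695 0.69
scene pointer_tip wheel deg 172.76588696749945 rad mm 36.259619413336296 0.7
scene start [0.533  0.0104 0.2139]
top dot5 [[0.4955, -0.0521, 0.1993]]
top wheel_axis [[0.5449, -0.0629, 0.1974]]
top start_top []
scene dot5 [[0.4986, -0.0534, 0.2025]]
scene wheel_axis [[0.5085, -0.0495, 0.201]]
scene start_top [[0.533, 0.0104, 0.2139]]
wrist dot5 [[0.4968, -0.0532, 0.2022]]
wrist wheel_axis []
wrist start_top [[0.5325, 0.0082, 0.2094]]
```

View pics/f.png

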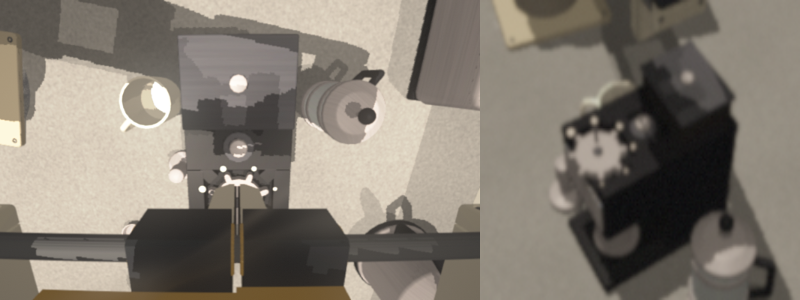

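The grinder hasn't moved and the pointer is on the second-largest dot: in the right-hand crop it runs from the hub (598,152) to the dot at (596,125). The button (640,125) is up and the arm is clear. Handing in.

```bash
python3 -c "
from plant import robot
print(robot.close_job())"
```

```text
the job is handed in; nothing more can be done
None
```

I turned the wheel click by click to the second-largest dot, pressed the start button until it bottomed and let it come back up, then handed the job in with the arm clear; the hand-in gave no verdict.

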